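# Serve one mint from the counter dispenser

## Robot

A 6-joint arm with a two-finger parallel gripper is mounted at the origin on a cart in front of the work surface, level with it; the furniture and walls round the work are solid. World frame = base frame: x ahead of the robot, y to its left, z up, the work surface at z = 0. Lengths are in m, angles in rad, forces in N, time in s.
With the tool pointing down it reaches from about 0.275 to 1 m from the base axis. Payload 8.4 kg.
Tool frame: the origin (TCP) lies between the finger pads; the fingertips stand env.tcp_to_tips ahead of it and the grasp point (between the pads) lies 3 mm ahead of it (env.tcp_to_tips is the distance from the TCP to the fingertips, in m); z points along the fingers, y is the line along which they close (so a half turn about z gives the same grasp; the last joint's range is limited). The gripper opens to 85 mm and grips with 20 to 120 N. Pads are 22 mm wide; open, the fingers measure 114 mm over their backs; the gripper's body (76 mm by 85 mm) begins 54 mm behind the grasp point. The pads swing forward as they close: fully open they stand 13 mm farther back than shut.
Start: joints at [-1.3, 0.353, 1.633, -0, 1.155, -0.002], TCP at [0.168, -0.602, 0.253] pointing down, gripper open.
Joint ranges: [-2.63, 2.63], [-0.92, 2.1], [0.06, 2.66], [-1.3, 4.44], [0, 2.69], [-3.02, 3.02]. Speed limits (rad/s): [2.22, 2.22, 2.79, 3.14, 3.14, 3.14].

## Interface

Orientations are given as a unit quaternion [x, y, z, w].
In Python, from cell import env, capture, get_calibration gives the robot as it stands (env), with the cameras as plain functions.
- The arm moves only by the tool advance, called after "Emit:" by a JSON object that holds its "op" and its "data". Schema: {"type":"object","properties":{"ticks":{"type":"object","properties":{"dx":{"type":"array","items":{"type":"number"},"minItems":1,"maxItems":10},"dy":{"type":"array","items":{"type":"number"},"minItems":1,"maxItems":10},"dz":{"type":"array","items":{"type":"number"},"minItems":1,"maxItems":10},"drx":{"type":"array","items":{"type":"number"},"minItems":1,"maxItems":10},"dry":{"type":"array","items":{"type":"number"},"minItems":1,"maxItems":10},"drz":{"type":"array","items":{"type":"number"},"minItems":1,"maxItems":10}},"additionalProperties":false,"required":["dx","dy","dz","drx","dry","drz"]},"finger_gap":{"type":"number"},"force":{"type":"number"},"only":{"type":"string"},"quiet":{"type":"boolean"},"lines":{"type":"string"}},"required":["ticks"],"additionalProperties":false}. ticks is an object with one list for each field, all of the same length, 1 to 10, a row being the entries at one place: dx, dy, dz (the shift in fractions of the full range, 1 being 800 mm), drx, dry, drz (a rotation vector in normalised numbers (1 is pi/2 rad)); each row is the pose to reach, as a shift and turn from the pose commanded when the call began, along the tool's axes at that moment; what a row does not reach only later rows make up. A row lasts 1/8 s, in which the tool goes at most 0.0625 m and 0.188 rad, less where a joint would pass 70% of its speed; a pose out of reach is approached as far as the arm can. finger_gap is the finger opening in m, set as the call begins (left out keeps the last). The fingers move at their own pace and stop on an object; force is the grip in N (left out, the last holds). Time passes only in rows, so rows that do not move let the fingers close. The tool returns the time, the measured TCP pose, the force, the opening and the grip force at its end. only (a regular expression) keeps the lines of the reply that match it, lines (a string "A,B") keeps lines A to B, and quiet returns only ok. A shift or turn number past 1, either way, is cut back to 1. Input that does not fit is refused with a message, and nothing moves.
- env.read_state(): the state, without advancing time (a new reading comes with each control period).
- capture(name): name is "scene" or "top" or "wrist"; returns the picture (384x512x3 uint8, red, green, blue); there is no depth.
- get_calibration(name): a dict with "camera_matrix" (3x3 intrinsics, pixels), "rvec" (rotation vector, rad) and "tvec" (3), from world to camera coordinates, as OpenCV has them. Camera axes: x right, y down, z forward; pixel columns grow to the right and rows downward; lengths in m; the calibration is good to about 2 mm. A picture is of the moment at which its call begins: read the wrist's pose just before it. get_calibration takes no time and is no camera call; for the wrist camera it gives the pose at the moment of the call.
- env.job_done(): hands the job in; it is judged then, once.
The state is a dict: "clock": time; "joints": joint angles; "dq": joint speeds; "joint_torque": joint torques, N m; "tcp_pos": TCP position; "tcp_rot": TCP orientation; "force": force on the tool from outside, world axes, zero at the start; "moment": the same for the moment, N m; "grip_width": finger opening in m; "grip_force": force on a finger pad.
Only numpy, scipy, OpenCV 4.12 (cv2) and the standard library are available. Lean on these libraries where they do the work, as an engineer would, in place of code of your own. Each camera call takes 0.05 s, during which the arm holds its last target. There are 200 camera calls.

## Task

Swing the mint dispenser's lever right over to its far stop and leave it there, so that a single mint drops into the eared dish waiting under the chute. Then take the dish by one ear, draw it out from under the chute, raise it to about 20 cm above the counter and turn it a quarter turn so that its free ear points straight across the counter to the shopkeeper, away from you; keep the dish level and the mint in its middle, disturb nothing else, and finish while still holding the dish out, steady, for the shopkeeper to take.

Things in the scene. Friction and masses are not known exactly. Their poses are not given: they have to be found in the camera images.
- dispenser: Fixed mint dispenser: base 188 x 76 x 6 mm, two posts, clear-sided chute 33 mm wide with white mints. Origin: on the counter below the outlet, where the dish waits. +x runs back along the chute (rising 18 degrees; -x faces the robot within 20 degrees), +y left. The chute hangs over the dish, from x = -27 mm back; lowest edge 66 mm up: lift the dish 10 mm, draw it 90 mm or more to -x.
- lever (a joint): Angle (rad) of the release lever on the shaft along the chute's top: 0 = rest, leaning 30 degrees to the dispenser's left (+y); 1.0 = far stop, 30 degrees to its right. Stays where left (friction, about 1 N at the knob). At about 0.7 to 0.8 a pin on the shaft swings aside and frees one mint while a second pin holds back the rest; the mint settles in the dish within a second.
- lever_knob (a point): Centre of the lever's black ball knob (16 mm) on a 6 mm rod, 50 mm from the shaft axis; about 0.08 m behind the dispenser's origin (its +x), 0.18 m above the counter. It swings along the dispenser's y from +24 mm at rest to -24 mm at the far stop, rising 6 mm midway. Push it from its +y side.
- dish: Black round dish with two block ears along its +y and -y, loose, about 0.15 kg; 95 mm over the bowl, 178 mm over the ears, 25 mm high. Stands on the base plate (6 mm up). Origin: centre of its underside, z up. The inside falls at 18 degrees (40 near the rim) to a 10 mm flat in the middle, 5 mm above the origin. At the start the ears point to the dispenser's left and right within 10 degrees.
- dish_ear_plus (a point): Place to hold the +y ear: 68 mm from the dish's centre, 17 mm above its underside. The ear is a block 22 mm wide (along dish x), 9 to 25 mm above the underside, running out to 89 mm (round end) from the centre; grip it from above across the 22 mm. At the start it juts out beyond the base plate over the bare counter.
- dish_ear_minus (a point): The same on the -y ear.
- mint_1_center (a point): Centre of the first mint, nearest the outlet: a hard white ball, 24 mm diameter, 12 g. At rest in the middle of the dish its centre is about 18 mm above the dish's underside.
- mint_2_center (a point): Centre of the second mint in the queue, 24 mm diameter like the first; it must stay in the chute.
- mint_3_center (a point): One of the mints queued behind mint_1 up the chute; the point is its centre.
- mint_4_center (a point): One of the mints queued behind mint_1 up the chute; the point is its centre.
- counter_far_side (a point): A fixed point on the counter at its far (shopkeeper's) side, ahead of the robot, in front of the tin and the can. Only its direction matters: its x axis is the world's x, straight across the counter, square to the counter's front edge.
- pill_box: Bystander: small white printed carton 45 x 75 x 20 mm lying left of the dispenser. Origin: centre of its underside.
- gum_pack: Bystander: brown wrapped bar 40 x 123 x 14 mm lying right of the dispenser. Origin: centre of its underside.
- shot_glass: Bystander: clear glass, 48 mm diameter, 61 mm high, standing right of the dish. Origin: centre of its underside.

How it is judged:
On the way, in this order (a step that is already met when the one before it is completed fails the run):
1. the lever is over at its far stop and the first mint lies in the dish (value of joint lever above 0.88 rad and horizontal distance between mint_1_center and dish below 0.018 m and z of mint_1_center in the frame of dish between 0.008 and 0.026 m), for 0.2 s.
2. the dish is lifted off the base in the fingers with the mint in it (height (world z) of dish above 0.06 m and contact force between the fingers and dish above 0.5 N and horizontal distance between mint_1_center and dish below 0.018 m and z of mint_1_center in the frame of dish between 0.008 and 0.026 m), for 0.2 s.
At the end, for the whole second after the job is handed in: Lever at its far stop (0.88 rad or more). Dish held by one ear only, still, 13 to 30 cm up, level within 7 degrees, ears straight across the counter within 10 degrees, free ear on the far side; first mint in it within 18 mm of the middle, the other three still in the chute (all of step 1 and height (world z) of dish between 0.13 and 0.3 m and angle between dish's own z axis and vertical below 0.12 rad and angle between the y axis of dish and the x axis of counter_far_side, either way round below 0.17 rad and ((y of counter_far_side in the frame of dish above 0 m and y of the grasp point in the frame of dish below -0.03 m) or (y of counter_far_side in the frame of dish below 0 m and y of the grasp point in the frame of dish above 0.03 m)) and contact force between the fingers and dish above 0.5 N and contact force between dish and dispenser below 0.1 N and linear speed of dish below 0.03 m/s and angular speed of dish below 0.15 rad/s and x of each of mint_2_center, mint_3_center, mint_4_center in the frame of dispenser above 0.035 m and z of each of mint_2_center, mint_3_center, mint_4_center in the frame of dispenser above 0.08 m); the arm keeps its last pose, push and grip.
It fails at once if the dish is tipped by more than 17 degrees (angle between dish's own z axis and vertical above 0.3 rad).
It fails at once if the mint is spilled or rolls up to the dish's rim once it has left the chute (x of mint_1_center in the frame of dispenser below 0 m and horizontal distance between mint_1_center and dish above 0.036 m).
It fails at once if a second mint is let out (x of mint_2_center in the frame of dispenser below 0.02 m).
It fails at once if the carton, the wrapped bar or the glass is moved by more than 15 mm (distance of any of pill_box, gum_pack, shot_glass from where it was at the start of the episode above 0.015 m).
It also fails if it takes over 54 s, if anything falls off the work surface, if the arm or the gripper's body presses on something with over 40 N, if the wrist force passes 120 N, or if a joint passes its speed limit or range.

## Working session

There is one attempt and no reset: what is moved stays moved. The work goes in short steps, Python scripts to look and compute and a tool call to move; the robot and the scene stay as the last step left them, time stands still between calls to the robot, and variables do not carry over. Pictures are saved under pics/ and viewed, at most 10 in all, crops included, and the job is handed in when it is done.

```bash
ls; mkdir -p pics; python3 - <<'E'
from cell import env, capture, get_calibration
import cv2,numpy as np
for n in ("scene","top"):
    im=capture(n); cv2.imwrite(f"pics/{n}0.png",cv2.resize(im[:,:,::-1],(768,576),interpolation=cv2.INTER_CUBIC)); np.save(f"pics/{n}0.npy",im)
    c=get_calibration(n); R=cv2.Rodrigues(np.array(c["rvec"]))[0]
    print(n,-R.T@np.array(c["tvec"]).ravel(),c["camera_matrix"][0])
s=env.read_state();print(s["tcp_pos"],s["tcp_rot"],env.tcp_to_tips)
E
```

```text
cell.py
pics
scene [0.1840544  0.14353779 0.75956494] [351.06864724   0.         257.53508462]
top [ 0.53764763 -0.18096949  1.03077549] [395.62090223   0.         248.3498166 ]
[ 0.16826353 -0.6015301   0.25266506] [ 9.90712442e-01  1.35972385e-01 -9.08949037e-05 -5.98838567e-04] 0.022
```

View pics/scene0.png

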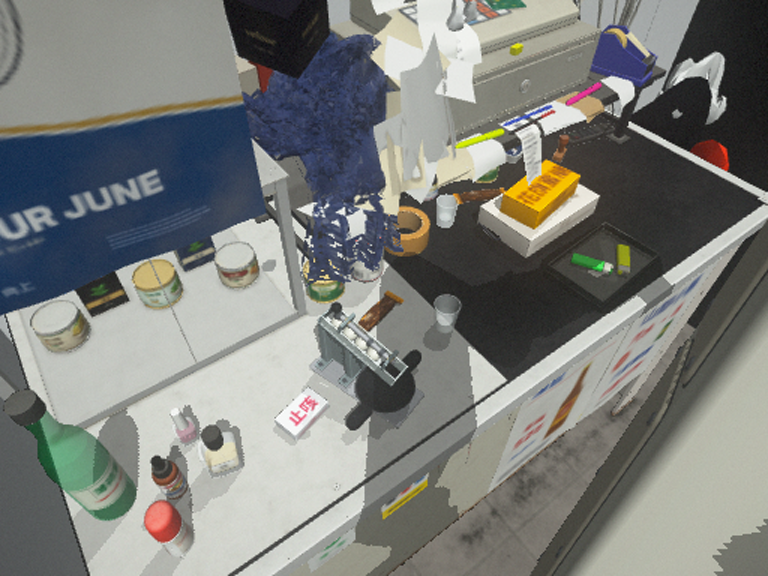

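View pics/top0.png

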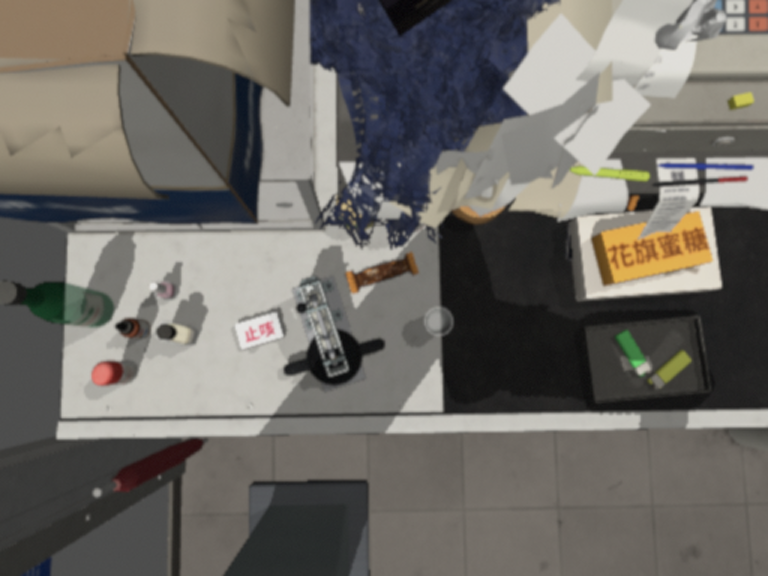

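The scene view shows the dispenser at about (360,350) with the dish at (385,390) and its ears at (357,415) and (412,360). In the top view the dish is at (333,357), the ears at (292,367) and (377,345), and the knob near (301,307). Next I'll crop both views.

```bash
cat > h.py <<'E'
import numpy as np,cv2
from cell import env, capture, get_calibration
def ray(n,uv,c=None):
    c=c or get_calibration(n)
    R=cv2.Rodrigues(np.array(c["rvec"],float))[0];t=np.array(c["tvec"],float).ravel()
    p=cv2.undistortPoints(np.array([[uv]],float),np.array(c["camera_matrix"],float),None).ravel()
    return -R.T@t,R.T@np.array([p[0],p[1],1.])
def onplane(n,uv,z,c=None):
    o,d=ray(n,uv,c); return o+d*(z-o[2])/d[2]
def two(a,b):
    (o,d),(p,e)=a,b
    k=np.linalg.lstsq(np.c_[d,-e],p-o,rcond=None)[0]
    P,Q=o+d*k[0],p+e*k[1]; return (P+Q)/2,np.linalg.norm(P-Q)
def proj(n,P,c=None):
    c=c or get_calibration(n)
    return cv2.projectPoints(np.array(P,float).reshape(-1,1,3),np.array(c["rvec"],float),np.array(c["tvec"],float),np.array(c["camera_matrix"],float),None)[0].reshape(-1,2)
E
python3 - <<'E'
from h import *
t=np.load("pics/top0.npy");s=np.load("pics/scene0.npy")
a=cv2.resize(t[175:265,180:270,::-1],(400,400),interpolation=cv2.INTER_NEAREST)
b=cv2.resize(s[190:290,200:300,::-1],(400,400),interpolation=cv2.INTER_NEAREST)
cv2.imwrite("pics/crop0.png",np.hstack([a,b]))
m=(t.max(2)<45).astype(np.uint8); m[:175]=0;m[265:]=0;m[:,:180]=0;m[:,290:]=0
n,l,st,ce=cv2.connectedComponentsWithStats(m)
for i in range(1,n):
    if st[i,4]>8: print(st[i],ce[i])
i=1+st[1:,4].argmax(); ys,xs=np.where(l==i)
W=np.array([onplane("top",(x,y),.031) for x,y in zip(xs,ys)])
for k in (W[:,1].argmax(),W[:,1].argmin()): print("tip",W[k],xs[k],ys[k])
E
```

```text
[199 203   5   5  20] [200.75 204.75]
[190 220  66  36 742] [223.75471698 239.10107817]
[223 233   4   4  12] [224.5 234.5]
[220 241   9   5  16] [224.25   243.0625]
tip [ 0.52345379 -0.04524694  0.031     ] 190 246
tip [ 0.5658502  -0.20886473  0.031     ] 255 228
```

View pics/crop0.png

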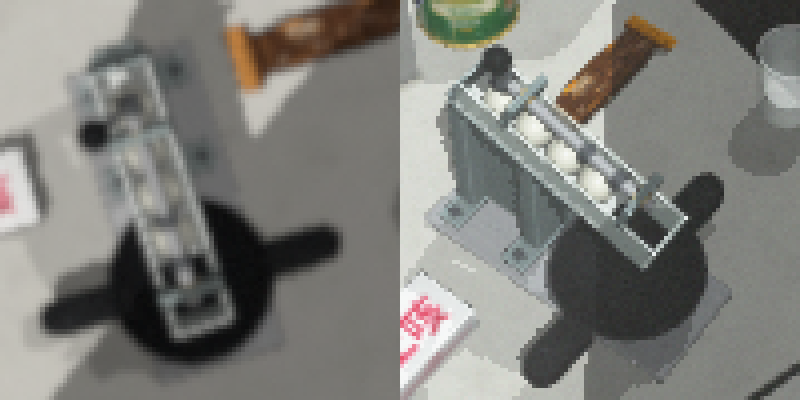

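The crop shows the knob at top pixel (201,205) and scene pixel (223.7,205). The dish ears are clear, the chute tilts slightly, and four mints are queued.

```bash
python3 - <<'E'
from h import *
K,e=two(ray("top",(200.8,204.8)),ray("scene",(223.4,204.8)));print("knob",K,e)
t=np.load("pics/top0.npy");s=np.load("pics/scene0.npy")
def ears(n,im,box,z,th):
    m=(im.max(2)<th).astype(np.uint8);x0,x1,y0,y1=box;mm=np.zeros_like(m);mm[y0:y1,x0:x1]=m[y0:y1,x0:x1]
    k,l,st,ce=cv2.connectedComponentsWithStats(mm);i=1+st[1:,4].argmax();ys,xs=np.where(l==i)
    W=np.array([onplane(n,(x,y),z)[:2] for x,y in zip(xs,ys)])
    c=np.array([.545,-.127])
    for _ in range(8):
        d=np.linalg.norm(W-c,axis=1);o=W[(d>.054)]
        L=o[o[:,1]>c[1]].mean(0);Rr=o[o[:,1]<c[1]].mean(0);c=(L+Rr)/2
    v=L-Rr;print(n,"L",L,"R",Rr,"c",c,"len",np.linalg.norm(v),"yaw of +y",np.degrees(np.arctan2(-v[0],v[1])))
    for q in (L,Rr):
        g=W[np.linalg.norm(W-q,axis=1)<.04]; 
ears("top",t,(180,262,215,262),.031,50)
ears("scene",s,(225,290,230,290),.031,50)
# chute rails: outlet corner corners (top crop) far end
f=lambda x,y:(180+x*.225,175+y*.225)
# front outlet top edge & rear top edge of the chute in top + scene crops
for a,b in (((173,337),(646,263)),((232,322),(687,218)),((78,76),(455,90))):
    print(two(ray("top",f(*a)),ray("scene",(200+(b[0]-400)/4,190+b[1]/4))))
E
```

```text
knob [ 0.61398595 -0.08792698  0.18122741] 0.002392523477389216
top L [ 0.52687581 -0.06070005] R [ 0.5607     -0.19339645] c [ 0.54378791 -0.12704825] len 0.13693944737299107 yaw of +y 14.300124063590316
scene L [nan nan] R [nan nan] c [nan nan] len nan yaw of +y nan
(array([ 0.51316854, -0.11882856,  0.07958153]), np.float64(0.004724724332044084))
(array([ 0.52014085, -0.15154757,  0.08764654]), np.float64(0.0026979406109312234))
(array([ 0.64664731, -0.07657696,  0.13030419]), np.float64(0.0013666830976866555))<stdin>:11: RuntimeWarning: Mean of empty slice.
  ret = um.true_divide(
```

```bash
cat >> h.py <<'E'
from scipy.spatial.transform import Rotation as Ro
def plan(p,yaw_deg):
    s=env.read_state();R=Ro.from_quat(s["tcp_rot"])
    y=np.radians(yaw_deg);c,sn=np.cos(y),np.sin(y)
    T=Ro.from_matrix(np.array([[c,sn,0],[sn,-c,0],[0,0,-1.]]))  # x tool at yaw, z down
    print("t",s["clock"],"delta",np.round(R.inv().apply(np.array(p)-s["tcp_pos"]),4),"rot",np.round((R.inv()*T).as_rotvec(),4))
E
python3 - <<'E'
from h import *
plan((.602,-.045,.24),104.3)
for n,uv,z in (("carton",(172.5,221),.02),("glass",(292,215),.06)): print(n,onplane("top",uv,z))
E
```

```text
t 0.1 delta [ 0.5676 -0.4191  0.0132] rot [-1.0000e-03 -9.0000e-04 -1.5476e+00]
carton [0.58725274 0.00073886 0.02      ]
glass [ 0.59547855 -0.29961539  0.06      ]
```

Units first: shifts go in shares of 800 mm and turns go in shares of pi/2 rad. So 0.49 m / 0.8 = 0.6125, 0.05 m / 0.8 = 0.0625, -1.45 rad / 1.5708 = -0.9231.

Emit:
{"op": "advance", "data": {"ticks": {"dx":[0.0625, 0.125, 0.1875, 0.25, 0.3125, 0.375, 0.4375, 0.5, 0.5625, 0.6125], "dy":[-0.0438, -0.0875, -0.1375, -0.1813, -0.225, -0.275, -0.3188, -0.3688, -0.4125, -0.45], "dz":[0, 0, 0, 0, 0, 0, 0, 0, 0, 0], "drx":[0, 0, 0, 0, 0, 0, 0, 0, 0, 0], "dry":[0, 0, 0, 0, 0, 0, 0, 0, 0, 0], "drz":[-0.0955, -0.191, -0.2865, -0.382, -0.4775, -0.573, -0.6685, -0.7639, -0.8594, -0.9231]}, "finger_gap": 0, "force": 30}}

```text
clock: 1.35
tcp_pos: [0.5444, -0.121, 0.2531]
tcp_rot: [0.649, 0.76, 0.0, -0.0]
force: [-0.4, -0.6, -0.7]
grip_width: 0.0
grip_force: 0.0
```

```bash
python3 -c "
from h import *
plan((.602,-.045,.194),104.3)"
```

```text
t 1.35 delta [0.0661 0.0688 0.0591] rot [-0.     -0.0001 -0.0926]
```

Scaled: 0.069 m / 0.8 = 0.0863, 0.066 m / 0.8 = 0.0825, -0.0926 rad / 1.5708 = -0.059.

Emit:
{"op": "advance", "data": {"ticks": {"dx":[0.0438, 0.0825, 0.0825, 0.0825, 0.0825], "dy":[0.0438, 0.0863, 0.0863, 0.0863, 0.0863], "dz":[0, 0, 0.0375, 0.0738, 0.0738], "drx":[0, 0, 0, 0, 0], "dry":[0, 0, 0, 0, 0], "drz":[-0.059, -0.059, -0.059, -0.059, -0.059]}}}

```text
clock: 1.98
tcp_pos: [0.5998, -0.0472, 0.1919]
tcp_rot: [0.615, 0.788, -0.001, -0.002]
force: [0.8, 0.3, 1.0]
grip_width: 0.0004
grip_force: 0.0
```

```bash
python3 -c "
from h import *
plan((.602,-.045,.194),104.3)
im=capture('scene');np.save('pics/s1.npy',im)
b=cv2.resize(im[170:290,180:310,::-1],(780,720)[:2] if 0 else (650,600),interpolation=cv2.INTER_CUBIC);cv2.imwrite('pics/s1.png',b)"
```

```text
t 1.975 delta [ 0.0016  0.0027 -0.0021] rot [-0.0048 -0.0017 -0.0047]
```

View pics/s1.png

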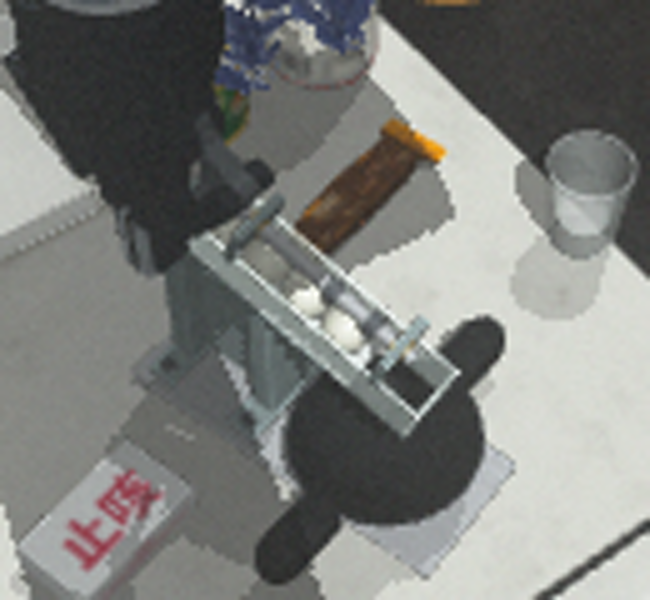

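The fingers (around (150,240)) stand left of the knob (258,172). Now I push along tool -x.

Scaled: -0.062 m / 0.8 = -0.0775, -0.01 m / 0.8 = -0.0125.

Emit:
{"op": "advance", "data": {"ticks": {"dx":[-0.0125, -0.0225, -0.0325, -0.0413, -0.05, -0.0575, -0.065, -0.0725, -0.0775, -0.0775], "dy":[0, 0, 0, 0, 0, 0, 0, 0, 0, 0], "dz":[0, 0, 0, 0, 0, 0, 0, 0, 0, 0], "drx":[0, 0, 0, 0, 0, 0, 0, 0, 0, 0], "dry":[0, 0, 0, 0, 0, 0, 0, 0, 0, 0], "drz":[0, 0, 0, 0, 0, 0, 0, 0, 0, 0]}}}

```text
clock: 3.28
tcp_pos: [0.6164, -0.1082, 0.1941]
tcp_rot: [0.616, 0.788, -0.0, -0.0]
force: [-0.2, 0.1, 0.5]
grip_width: 0.0
grip_force: 0.0
```

Emit:
{"op": "advance", "data": {"ticks": {"dx":[-0.0025, -0.005, -0.0063, -0.0063], "dy":[0, 0, 0, 0], "dz":[0, 0, 0, 0], "drx":[0, 0, 0, 0], "dry":[0, 0, 0, 0], "drz":[0, 0, 0, 0]}}}

```text
clock: 3.78
tcp_pos: [0.6172, -0.1112, 0.194]
tcp_rot: [0.616, 0.788, 0.0, -0.001]
force: [-1.5, 7.0, 0.5]
grip_width: 0.0001
grip_force: 3.7
```

Emit:
{"op": "advance", "data": {"ticks": {"dx":[-0.0025, -0.0038, -0.0038], "dy":[0, 0, 0], "dz":[0, 0, 0], "drx":[0, 0, 0], "dry":[0, 0, 0], "drz":[0, 0, 0]}}}

```text
clock: 4.15
tcp_pos: [0.6174, -0.1119, 0.194]
tcp_rot: [0.616, 0.788, 0.001, -0.003]
force: [-3.3, 17.9, 2.2]
grip_width: 0.0003
grip_force: 9.1
```

The force has climbed to 18 N, so the lever is at its stop. I'll back off and look.

Scaled: 0.075 m / 0.8 = 0.0938, 0.07 m / 0.8 = 0.0875.

Emit:
{"op": "advance", "data": {"ticks": {"dx":[0.0125, 0.05, 0.0875, 0.0938, 0.0938, 0.0938], "dy":[0, 0, 0, 0, 0, 0], "dz":[0, 0, 0, -0.05, -0.075, -0.075], "drx":[0, 0, 0, 0, 0, 0], "dry":[0, 0, 0, 0, 0, 0], "drz":[0, 0, 0, 0, 0, 0]}, "finger_gap": 0.038}}

```text
clock: 4.9
tcp_pos: [0.6014, -0.0428, 0.2561]
tcp_rot: [0.615, 0.788, 0.001, 0.002]
force: [0.2, 0.7, -0.5]
grip_width: 0.0377
grip_force: 0.0
```

```bash
python3 - <<'E'
from h import *
plan((.527,-.058,.14),104.3)
t=capture("top");s=capture("scene");np.save("pics/top2.npy",t)
a=cv2.resize(t[175:265,180:270,::-1],(400,400),interpolation=cv2.INTER_NEAREST)
b=cv2.resize(s[190:290,200:300,::-1],(400,400),interpolation=cv2.INTER_NEAREST)
cv2.imwrite("pics/crop2.png",np.hstack([a,b]))
E
```

```text
t 4.9 delta [ 0.0035 -0.0763  0.1158] rot [ 0.0037  0.0017 -0.0047]
```

View pics/crop2.png

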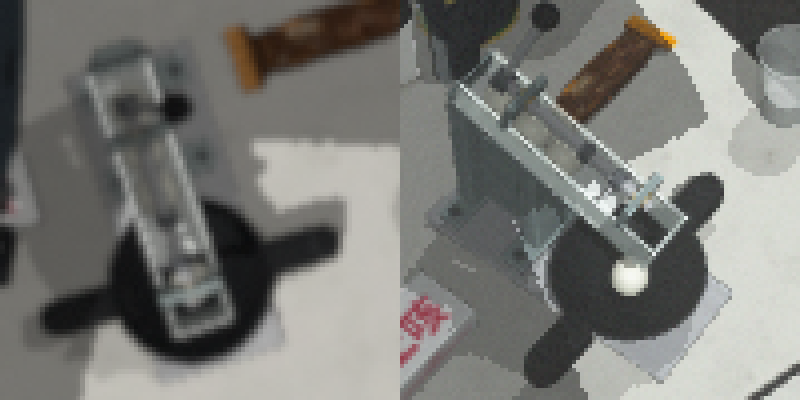

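The mint lies in the dish (crop (628,278)), the lever leans to the right, and the dish hasn't moved. Next is the +y ear.

Scaled: 0.165 m / 0.8 = 0.2063, 0.145 m / 0.8 = 0.1813.

Emit:
{"op": "advance", "data": {"ticks": {"dx":[0.0025, 0.0025, 0.0025, 0.0025, 0.0025, 0.0025, 0.0025, 0.0025], "dy":[-0.05, -0.095, -0.095, -0.095, -0.095, -0.095, -0.095, -0.095], "dz":[0, 0, 0.075, 0.1375, 0.1813, 0.2063, 0.2063, 0.2063], "drx":[0, 0, 0, 0, 0, 0, 0, 0], "dry":[0, 0, 0, 0, 0, 0, 0, 0], "drz":[0, 0, 0, 0, 0, 0, 0, 0]}}}

```text
clock: 6.0
tcp_pos: [0.5261, -0.0592, 0.0894]
tcp_rot: [0.616, 0.788, -0.0, -0.0]
force: [0.2, 0.2, 0.1]
grip_width: 0.038
grip_force: 0.0
```

```bash
python3 - <<'E'
from h import *
plan((.5265,-.0592,.028),104.3)
c=get_calibration("wrist");w=capture("wrist")
cv2.imwrite("pics/w3.png",w[:,:,::-1])
print(proj("wrist",[(.5265,-.0592,.031),(.5438,-.127,.031)],c))
E
```

```text
t 6.0 delta [-0.0001  0.0004  0.0614] rot [-0.0001 -0.     -0.0051]
[[255.73515466 234.52615954]
 [256.28675244 335.99926957]]
```

View pics/w3.png

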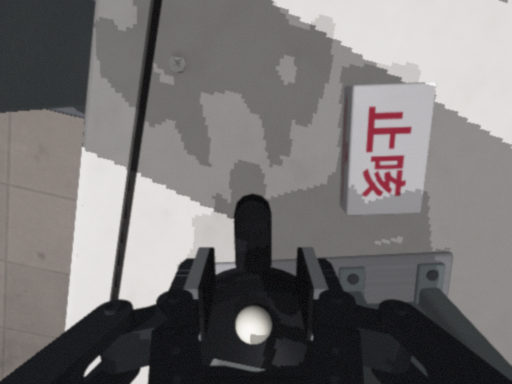

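```bash
python3 - <<'E'
from h import *
w=capture("wrist")
print("tip",onplane("wrist",(253,195),.031),"earmid",onplane("wrist",(253,225),.031))
g=(w.min(2)>120)[290:350,230:280];ys,xs=np.where(g);print(xs.mean()+230,ys.mean()+290,"mint",onplane("wrist",(xs.mean()+230,ys.mean()+290),.024))
E
```

```text
tip [ 0.51995835 -0.03682466  0.031     ] earmid [ 0.52424661 -0.05416435  0.031     ]
251.13404255319148 325.5382978723404 mint [ 0.5407228  -0.12604263  0.024     ]
```

The mint is at wrist pixel (254,325), the ear tip at (253,195), and the carton is well clear at (390,150). The ear sits about 1.5 mm towards tool -y, so I'll correct, descend and grip.

Scaled: 0.061 m / 0.8 = 0.0763, 0.002 m / 0.8 = 0.0025.

Emit:
{"op": "advance", "data": {"ticks": {"dx":[0.0025, 0.0025, 0.0025, 0.0025, 0.0025, 0.0025], "dy":[-0.0019, -0.0019, -0.0019, -0.0019, -0.0019, -0.0019], "dz":[0.0125, 0.0438, 0.065, 0.0763, 0.0763, 0.0763], "drx":[0, 0, 0, 0, 0, 0], "dry":[0, 0, 0, 0, 0, 0], "drz":[0, 0, 0, 0, 0, 0]}}}

```text
clock: 6.85
tcp_pos: [0.5245, -0.0576, 0.0287]
tcp_rot: [0.616, 0.788, 0.0, 0.0]
force: [0.6, 0.8, -0.3]
grip_width: 0.0381
grip_force: 0.0
```

Emit:
{"op": "advance", "data": {"ticks": {"dx":[0, 0, 0, 0], "dy":[0, 0, 0, 0], "dz":[0, 0, 0, 0], "drx":[0, 0, 0, 0], "dry":[0, 0, 0, 0], "drz":[0, 0, 0, 0]}, "finger_gap": 0.03, "force": 20}}

```text
clock: 7.35
tcp_pos: [0.5242, -0.0575, 0.0284]
tcp_rot: [0.616, 0.788, 0.0, 0.0]
force: [-0.9, -0.8, -0.5]
grip_width: 0.0297
grip_force: 0.0
```

Emit:
{"op": "advance", "data": {"ticks": {"dx":[0, 0, 0, 0], "dy":[0, 0, 0, 0], "dz":[0, 0, 0, 0], "drx":[0, 0, 0, 0], "dry":[0, 0, 0, 0], "drz":[0, 0, 0, 0]}, "finger_gap": 0.01, "force": 30}}

```text
clock: 7.85
tcp_pos: [0.5242, -0.0575, 0.0284]
tcp_rot: [0.616, 0.788, 0.0, 0.0]
force: [-0.8, -0.3, 3.2]
grip_width: 0.0214
grip_force: 35.2
```

Emit:
{"op": "advance", "data": {"ticks": {"dx":[0, 0, 0], "dy":[0, 0, 0], "dz":[0, 0, 0], "drx":[0, 0, 0], "dry":[0, 0, 0], "drz":[0, 0, 0]}, "finger_gap": 0.01, "force": 80}}

```text
clock: 8.22
tcp_pos: [0.5242, -0.0575, 0.0284]
tcp_rot: [0.616, 0.788, 0.0, 0.0]
force: [-1.7, 1.6, 4.5]
grip_width: 0.0207
grip_force: 80.6
```

Scaled: -0.012 m / 0.8 = -0.015, -0.011 m / 0.8 = -0.0138.

Emit:
{"op": "advance", "data": {"ticks": {"dx":[0, 0, 0, 0, 0, 0, 0], "dy":[0, 0, 0, 0, 0, 0, 0], "dz":[-0.0013, -0.0038, -0.0075, -0.0113, -0.0138, -0.015, -0.015], "drx":[0, 0, 0, 0, 0, 0, 0], "dry":[0, 0, 0, 0, 0, 0, 0], "drz":[0, 0, 0, 0, 0, 0, 0]}}}

```text
clock: 9.1
tcp_pos: [0.5241, -0.0575, 0.0404]
tcp_rot: [0.616, 0.788, 0.0, 0.0]
force: [0.1, 0.6, -0.8]
grip_width: 0.0205
grip_force: 80.2
```

```bash
python3 - <<'E'
from h import *
w=capture("wrist");s=capture("scene")
a=cv2.resize(w[:,:,::-1],(400,300)); b=cv2.resize(s[190:290,200:300,::-1],(300,300))
cv2.imwrite("pics/l4.png",np.hstack([a,b]))
E
```

```text
(no output)
```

View pics/l4.png

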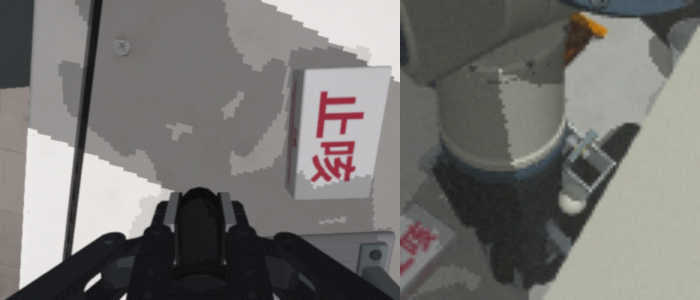

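The ear is between the fingers, and the mint is still in the dish below the outlet at (572,203). Now I draw it out.

Scaled: -0.074 m / 0.8 = -0.0925, -0.065 m / 0.8 = -0.0813.

Emit:
{"op": "advance", "data": {"ticks": {"dx":[0, 0, 0, 0, 0, 0, 0, 0, 0, 0], "dy":[-0.0025, -0.0075, -0.015, -0.025, -0.0363, -0.0475, -0.0588, -0.07, -0.0813, -0.0925], "dz":[0, 0, 0, 0, 0, 0, 0, 0, 0, 0], "drx":[0, 0, 0, 0, 0, 0, 0, 0, 0, 0], "dry":[0, 0, 0, 0, 0, 0, 0, 0, 0, 0], "drz":[0, 0, 0, 0, 0, 0, 0, 0, 0, 0]}}}

```text
clock: 10.45
tcp_pos: [0.4518, -0.0756, 0.0403]
tcp_rot: [0.616, 0.788, 0.0, 0.0]
force: [0.0, -0.0, -2.4]
grip_width: 0.0207
grip_force: 80.2
```

Emit:
{"op": "advance", "data": {"ticks": {"dx":[0, 0, 0, 0, 0, 0, 0, 0, 0], "dy":[-0.0113, -0.0225, -0.0338, -0.045, -0.0538, -0.06, -0.0638, -0.065, -0.065], "dz":[0, 0, 0, 0, 0, 0, 0, 0, 0], "drx":[0, 0, 0, 0, 0, 0, 0, 0, 0], "dry":[0, 0, 0, 0, 0, 0, 0, 0, 0], "drz":[0, 0, 0, 0, 0, 0, 0, 0, 0]}}}

```text
clock: 11.58
tcp_pos: [0.402, -0.0881, 0.0403]
tcp_rot: [0.616, 0.788, 0.0, 0.0]
force: [-0.0, -0.7, -1.8]
grip_width: 0.0203
grip_force: 80.2
```

Scaled: -0.108 m / 0.8 = -0.135, -0.03 m / 0.8 = -0.0375.

Emit:
{"op": "advance", "data": {"ticks": {"dx":[0, 0, 0, 0, 0, 0, 0, 0, 0, 0], "dy":[0, 0, 0, 0, 0, 0, 0, 0, 0, 0], "dz":[-0.0025, -0.01, -0.0225, -0.0375, -0.0538, -0.07, -0.0863, -0.1025, -0.1188, -0.135], "drx":[0, 0, 0, 0, 0, 0, 0, 0, 0, 0], "dry":[0, 0, 0, 0, 0, 0, 0, 0, 0, 0], "drz":[0, 0, 0, 0, 0, 0, 0, 0, 0, 0]}}}

```text
clock: 12.82
tcp_pos: [0.4018, -0.088, 0.1492]
tcp_rot: [0.616, 0.788, -0.0, -0.0]
force: [0.6, 0.4, -1.1]
grip_width: 0.0209
grip_force: 80.0
```

Emit:
{"op": "advance", "data": {"ticks": {"dx":[0, 0, 0, 0, 0, 0, 0, 0, 0], "dy":[0, 0, 0, 0, 0, 0, 0, 0, 0], "dz":[-0.0163, -0.0325, -0.0488, -0.0638, -0.0763, -0.0863, -0.0925, -0.095, -0.095], "drx":[0, 0, 0, 0, 0, 0, 0, 0, 0], "dry":[0, 0, 0, 0, 0, 0, 0, 0, 0], "drz":[0, 0, 0, 0, 0, 0, 0, 0, 0]}}}

```text
clock: 13.95
tcp_pos: [0.4018, -0.088, 0.2242]
tcp_rot: [0.616, 0.788, -0.0, -0.0]
force: [0.5, -0.4, -1.6]
grip_width: 0.0205
grip_force: 80.0
```

Emit:
{"op": "advance", "data": {"ticks": {"dx":[0, 0, 0, 0, 0, 0, 0, 0, 0, 0], "dy":[0, 0, 0, 0, 0, 0, 0, 0, 0, 0], "dz":[0, 0, 0, 0, 0, 0, 0, 0, 0, 0], "drx":[0, 0, 0, 0, 0, 0, 0, 0, 0, 0], "dry":[0, 0, 0, 0, 0, 0, 0, 0, 0, 0], "drz":[-0.0064, -0.0191, -0.0446, -0.0828, -0.1273, -0.1783, -0.2292, -0.2801, -0.331, -0.382]}}}

```text
clock: 15.2
tcp_pos: [0.4018, -0.088, 0.2241]
tcp_rot: [0.354, 0.935, -0.0, -0.0]
force: [-0.3, 0.5, -2.4]
grip_width: 0.0204
grip_force: 79.9
```

Emit:
{"op": "advance", "data": {"ticks": {"dx":[0, 0, 0, 0, 0, 0, 0, 0, 0, 0], "dy":[0, 0, 0, 0, 0, 0, 0, 0, 0, 0], "dz":[0, 0, 0, 0, 0, 0, 0, 0, 0, 0], "drx":[0, 0, 0, 0, 0, 0, 0, 0, 0, 0], "dry":[0, 0, 0, 0, 0, 0, 0, 0, 0, 0], "drz":[-0.0509, -0.1019, -0.1528, -0.2037, -0.2546, -0.3056, -0.3565, -0.4011, -0.4329, -0.452]}}}

```text
clock: 16.45
tcp_pos: [0.4018, -0.0881, 0.2242]
tcp_rot: [0.007, 1.0, -0.0, -0.0]
force: [0.1, -0.5, -1.9]
grip_width: 0.0203
grip_force: 79.9
```

Emit:
{"op": "advance", "data": {"ticks": {"dx":[0, 0, 0, 0], "dy":[0, 0, 0, 0], "dz":[0, 0, 0, 0], "drx":[0, 0, 0, 0], "dry":[0, 0, 0, 0], "drz":[-0.0064, -0.0064, -0.0064, -0.0064]}}}

```text
clock: 16.95
tcp_pos: [0.4019, -0.088, 0.2243]
tcp_rot: [0.003, 1.0, -0.0, 0.0]
force: [-0.4, -0.7, -0.7]
grip_width: 0.0205
grip_force: 79.9
```

```bash
python3 - <<'E'
from h import *
s=env.read_state();print(s["tcp_pos"],Ro.from_quat(s["tcp_rot"]).as_matrix().round(3))
t=capture("top");c=capture("scene");np.save("pics/top5.npy",t);np.save("pics/scene5.npy",c)
cv2.imwrite("pics/f5.png",np.hstack([cv2.resize(t[160:310,150:300,::-1],(400,400)),cv2.resize(c[184:384,150:350,::-1],(400,400))]))
E
```

```text
[ 0.40187453 -0.08804771  0.22429321] [[-1.     0.006  0.   ]
 [ 0.006  1.    -0.   ]
 [-0.    -0.    -1.   ]]
```

View pics/f5.png

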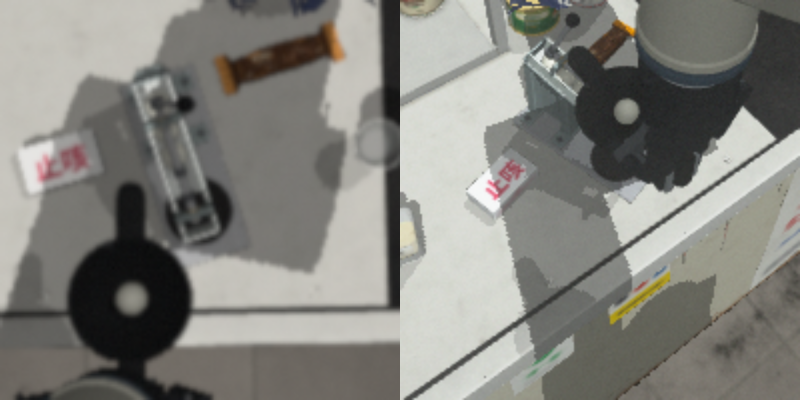

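The dish is held out with its free ear pointing straight away (crop (131,205)). The mint is centred in the bowl (crop (131,298)), the lever is still to the right, and the bystanders haven't moved.

Emit:
{"op": "advance", "data": {"ticks": {"dx":[0, 0, 0, 0], "dy":[0, 0, 0, 0], "dz":[0, 0, 0, 0], "drx":[0, 0, 0, 0], "dry":[0, 0, 0, 0], "drz":[0, 0, 0, 0]}}}

```text
clock: 17.55
tcp_pos: [0.4019, -0.0881, 0.2243]
tcp_rot: [0.003, 1.0, 0.0, -0.0]
force: [0.5, -0.5, -1.2]
grip_width: 0.0207
grip_force: 79.9
```

```bash
python3 -c "
from cell import env, capture, get_calibration
print(env.job_done())"
```

```text
the job is handed in; nothing more can be done
None
```

I handed the job in at 17.6 s; it returned no verdict. The lever is at its far stop, one mint sits in the middle of the dish, and the arm holds the dish steady by one ear about 20 cm up, with the free ear pointing straight across to the shopkeeper.

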